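# Sort the kiln furniture into its trays

### The arm

A 6-joint arm with a two-finger parallel gripper is mounted at the origin on the work surface. World frame = base frame: x ahead of the robot, y to its left, z up, the work surface at z = 0. Lengths are in m, angles in rad, forces in N, time in s.
With the tool pointing down it reaches from about 0.3 to 0.875 m from the base axis. Payload 6.4 kg.
Tool frame: the origin (TCP) lies at the very end of the fingers, on their centre line; the grasp point (between the pads) lies 19 mm behind it; z points along the fingers, y is the line along which they close (so a half turn about z gives the same grasp; the last joint's range is limited). The gripper opens to 85 mm and grips with 20 to 120 N. Pads are 22 mm wide; open, the fingers measure 114 mm over their backs; the gripper's body (76 mm by 85 mm) begins 54 mm behind the grasp point. The pads swing forward as they close: fully open they stand 13 mm farther back than shut.
Start: joints at [-1.488, 0.181, 1.607, -0, 1.354, -0.206], TCP at [0.164, -0.551, 0.231] pointing down, gripper open.
Joint ranges: [-2.99, 2.99], [-0.89, 2.07], [0.3, 2.58], [-1.14, 4.28], [0, 2.63], [-3.12, 3.12]. Speed limits (rad/s): [2.57, 2.57, 3.01, 3.14, 3.14, 3.14].

### API

Orientations are given as a unit quaternion [w, x, y, z].
In Python, from bench import ctrl gives the robot as it stands.
- The arm moves only by the tool jog_arm, never from a script. Its argument "series" is a list that holds one entry, the list of rows, each a list of 7 numbers: the shift along the tool's x, y, z in mm, then the turn, a rotation vector about the tool's x, y, z in rad, then the finger opening in mm, from 0 to 85.4. In form: [[[tx, ty, tz, rx, ry, rz, gripper], ...]]. A call has exactly 10 rows; each row shifts and turns the commanded pose from where the row before left it, along the tool's axes as they then stand; what a row does not reach is not made up. A row lasts 1/10 s, in which the tool goes at most 50 mm and 8.59 degrees, less where a joint would pass 70% of its speed; a pose out of reach is approached as far as the arm can. A call with a gripper value outside its range is refused whole. The fingers move at their own pace and stop on an object; the grip force is fixed at half the most. Time passes only in rows, so rows that do not move let the fingers close, or fill a call up. It gives the time, the measured TCP pose, the force, the opening and the grip force at its end, in the units of the state.
- ctrl.get_obs(): the state, without advancing time (a new reading comes with each control period).
- ctrl.camera(name): name is "scene" or "top" or "wrist"; returns a dict with "frame" (420x560x3 uint8, blue, green, red), "z_map" (420x560 float32, m along the optical axis (not along the pixel's ray), 0 where there is no reading), "fx", "fy", "cx", "cy" (pixels), "xyz" and "rotation" of the camera in the world. Camera axes: x right, y down, z forward; pixel columns grow to the right and rows downward; lengths in m; the calibration is good to about 2 mm. A picture is of the moment at which its call begins.
- ctrl.hand_in(): hands the job in; it is judged then, once.
The state is a dict: "time_s": time; "q": joint angles; "dq": joint speeds; "joint_efforts": joint torques, N m; "eef_pos": TCP position; "eef_rot": TCP orientation; "wrist_force": force on the tool from outside, world axes, zero at the start; "torque": the same for the moment, N m; "opening": opening from 0.0 (shut) to 1.0 (fully open); "grasp_force": force on a finger pad.
Only numpy, scipy, OpenCV 4.12 (cv2) and the standard library are available. Lean on these libraries where they do the work, as an engineer would, in place of code of your own. Each camera call takes 0.05 s, during which the arm holds its last target. There are 200 camera calls.

### The job

The kiln has been unpacked: sort the four loose pieces of kiln furniture into the wooden trays, each into the tray whose glued-on sample shows its kind, so both round props go in the tray with the ring, the square prop in the tray with the hollow square and the three-armed stilt in the tray with the star. Each must sit wholly inside the tray's pocket, flat on its floor and the same way up as now: props standing upright, stilt lying flat on its feet. Leave the jar, the bowl and the wooden stamp where they are.

Things in the scene. Friction and masses are not known exactly. Their poses are not given: they have to be found in the camera images.
- tall_round: Tall round kiln prop: an upright tube of off-white fired clay, 40 mm outside diameter, 22 mm bore, 65 mm high, about 0.11 kg. Origin: centre of its underside, z up along the bore.
- short_round: Short round kiln prop: the same tube, 40 mm outside diameter, 22 mm bore, but 40 mm high, about 0.07 kg. Origin: centre of its underside, z up along the bore.
- square_prop: Square kiln prop: an upright square tube of off-white fired clay, 38 x 38 mm outside, 20 mm square bore, 55 mm high, about 0.11 kg. Origin: centre of its underside; x and y point square to its flat sides, z up.
- stilt: Stilt: flat three-armed star of off-white fired clay, 0.045 kg. Arms 37 mm long from the centre, 14 mm wide, 12 mm thick, raised 6 mm by a conical foot near each end (same cones on top; 24 mm high in all). Origin: centre of the star at foot-tip level; one arm along x, the others at +-120 degrees; z up. An arm can be pinched across its width 18 mm from the centre.
- round_tray: Dark wooden tray for round props (both, side by side along y), fixed, 158 x 124 x 18 mm. Pocket inside 100 (x) x 112 (y) mm, walls 6, floor 6 thick, rim 12 above the floor. Origin: under the pocket's centre, at table level; x towards the solid sample ledge (x = 56 to 102 mm, 18 high), y along the 112 side, z up. Sample on the ledge, 5 mm thick, at x = 79 mm: flat ring, 36 mm.
- square_tray: Dark wooden tray for square props, fixed, 158 x 124 x 18 mm. Pocket inside 100 (x) x 112 (y) mm, walls 6, floor 6 thick, rim 12 above the floor. Origin: under the pocket's centre, at table level; x towards the solid sample ledge (x = 56 to 102 mm, 18 high), y along the 112 side, z up. Sample on the ledge, 5 mm thick, at x = 79 mm: flat hollow square, 34 mm.
- stilt_tray: Dark wooden tray for stilts, fixed, 158 x 124 x 18 mm. Pocket inside 100 (x) x 112 (y) mm, walls 6, floor 6 thick, rim 12 above the floor. Origin: under the pocket's centre, at table level; x towards the solid sample ledge (x = 56 to 102 mm, 18 high), y along the 112 side, z up. Sample on the ledge, 5 mm thick, at x = 79 mm: flat three-armed star, arms 21 mm.
- glaze_jar: Bystander: lidded blue glazed jar, 58 mm diameter, about 75 mm high, standing between the trays. Origin: centre of its underside. Leave alone.
- slip_bowl: Bystander: empty terracotta bowl, 72 mm across, 35 mm high, standing between the trays. Origin: centre of its underside. Leave alone.
- stamp_tool: Bystander: wooden decorating stamp lying on the table beyond the trays, about 130 mm long, 26 mm wide at its head, 16 mm high. Origin: underside of its middle. Leave alone.

How it is judged:
By the outcome, as a careful person would: the job done as asked, in the order asked, and still so for the second after the job is handed in, with the robot touching nothing.
It also fails if it takes over 96 s, if anything falls off the work surface, if the arm or the gripper's body presses on something with over 40 N, if the wrist force passes 120 N, or if a joint passes its speed limit or range.

## Working session

There is one attempt and no reset: what is moved stays moved. The work goes in short steps, Python scripts to look and compute and a tool call to move; the robot and the scene stay as the last step left them, time stands still between calls to the robot, and variables do not carry over. Pictures are saved under pics/ and viewed, at most 14 in all, crops included, and the job is handed in when it is done.

Besides the shell and the picture viewer there is one more tool, called after ">>>" as a command line: name --argument value ..., lists and objects as JSON in quotes. jog_arm: Moves the arm, as the interface text tells. Its arguments: {"type":"object","properties":{"series":{"type":"array"}},"required":["series"]}

```bash
mkdir -p pics
cat > h.py <<'E'
import numpy as np, cv2
from bench import ctrl
def shot(n,f):
    c=ctrl.camera(n); cv2.imwrite(f'pics/{f}.png',c['frame']); np.savez(f'pics/{f}.npz',**c); return c
def load(f): return dict(np.load(f'pics/{f}.npz'))
def R(c):
    r=np.array(c['rotation'],float)
    if r.shape==(3,3): return r
    from scipy.spatial.transform import Rotation as Ro
    return Ro.from_quat(r[[1,2,3,0]]).as_matrix()
def ray(c,u,v):
    return R(c)@np.array([(u-c['cx'])/c['fx'],(v-c['cy'])/c['fy'],1])
def onz(c,u,v,z):
    d=ray(c,u,v); p=np.array(c['xyz']); return p+d*(z-p[2])/d[2]
def dep(c):
    h,w=c['z_map'].shape; u,v=np.meshgrid(np.arange(w),np.arange(h))
    d=np.stack([(u-c['cx'])/c['fx'],(v-c['cy'])/c['fy'],np.ones_like(u)],-1)*c['z_map'][...,None]
    return d@R(c).T+np.array(c['xyz'])
E
python3 - <<'E'
from h import *
for n in ['top','scene','wrist']:
    c=shot(n,n+'0'); print(n,c['xyz'],c['rotation'],c['fx'],c['cx'],c['cy'])
o=ctrl.get_obs(); print(o)
E
```

```text
top [ 4.87569639e-01 -6.23761559e-04  9.85585498e-01] [ 0.01992139 -0.70269411  0.71080999 -0.02394331] 413.93173749213827 284.21471939374476 214.44500135754365
scene [ 1.2255285  -0.18307661  0.94567016] [-0.2467638   0.76343037  0.5648482  -0.19294613] 532.3727821783947 282.51296182772353 217.9425268510007
wrist [ 0.23159131 -0.53188998  0.37384436] [ 0.11103486  0.7938246  -0.59202145 -0.0838115 ] 352.73817963738344 277.2858803560898 209.11371220400358
{'time_s': 0.15, 'q': array([-1.48831091e+00,  1.81403340e-01,  1.60775983e+00, -3.23823938e-05,
        1.35384816e+00, -2.06295470e-01]), 'dq': array([ 0.00030818, -0.00245914, -0.00170635,  0.00078592, -0.0018259 ,
        0.00036079]), 'joint_efforts': array([ 9.54979369e-04, -4.45258141e+01, -3.51693141e+01, -2.07506359e-04,
        5.82003908e-03, -2.22000295e-05]), 'eef_pos': array([ 0.16372358, -0.55074591,  0.23058153]), 'eef_rot': array([-7.08959052e-04,  9.89593046e-01,  1.43892665e-01,  2.81047576e-05]), 'wrist_force': array([-0.92675186, -0.03525607,  0.51659515]), 'torque': array([-0.01173391,  0.03819924, -0.01161282]), 'grasp_force': 0.0, 'opening': 0.9982674261055394}
```

View pics/top0.png

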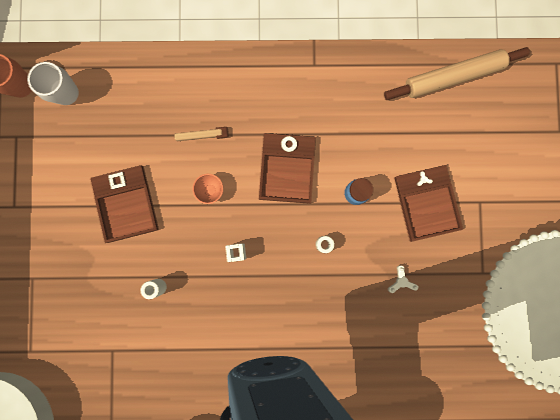

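View pics/scene0.png

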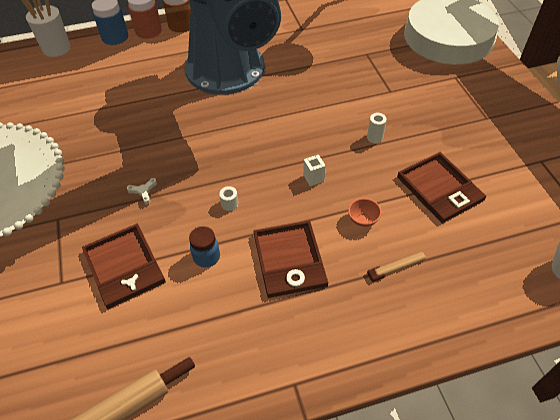

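The top view shows the tall round prop at (150,290), the square prop at (235,253), the short round prop at (325,244) and the stilt at (403,283). The trays are square (127,205), round (289,168) and stilt (428,203), all with ledges pointing away from the robot. The jar is at (359,190) and the bowl at (208,188). The scene view shows the same layout.

```bash
python3 - <<'E'
from h import *
win={'top':dict(tall=(150,290),sq=(235,253),short=(325,244),stilt=(403,283),s_sq=(117,181),s_ring=(289,144),s_star=(425,180)),
'scene':dict(tall=(377,125),sq=(314,168),short=(228,196),stilt=(143,190),s_sq=(459,199),s_ring=(295,278),s_star=(130,283))}
rays={}
for n in win:
    c=load(n+'0'); P=dep(c); hsv=cv2.cvtColor(c['frame'],cv2.COLOR_BGR2HSV)
    m=((hsv[...,1]<75)&(hsv[...,2]>95)).astype(np.uint8)
    k,lab,st,ce=cv2.connectedComponentsWithStats(m)
    for nm,(u,v) in win[n].items():
        w=np.zeros_like(m); cv2.circle(w,(u,v),24,1,-1)
        ids=[i for i in np.unique(lab[w>0]) if i and st[i,4]>15]
        i=min(ids,key=lambda i:np.hypot(*(ce[i]-[u,v])))
        b=(lab==i)&(c['z_map']>0); p=P[b]; zt=np.percentile(p[:,2],97)
        t=b&(P[...,2]>np.median(p[p[:,2]>zt-.008,2])-.004)
        cn=max(cv2.findContours(t.astype(np.uint8),0,2)[0],key=cv2.contourArea)
        hull=cv2.convexHull(cn); M=cv2.moments(hull); uv=(M['m10']/M['m00'],M['m01']/M['m00'])
        rc=cv2.minAreaRect(hull)
        rays.setdefault(nm,[]).append((np.array(c['xyz']),ray(c,*uv)))
        z=np.median(P[t][:,2]); print(n,nm,len(p),np.round(uv,1),'z',round(z,4),'planexy',onz(c,*uv,z).round(4),'rect',np.round(rc[1],1),round(rc[2],1))
for nm,((a,d),(b,e)) in rays.items():
    s=np.linalg.lstsq(np.c_[d,-e],b-a,rcond=None)[0]; p,q=a+s[0]*d,b+s[1]*e
    print(nm,((p+q)/2).round(4),'gap',np.linalg.norm(p-q).round(4))
E
python3 - <<'E'
import cv2
a=cv2.imread('pics/top0.png')[130:310,80:480]
cv2.imwrite('pics/topcrop.png',cv2.resize(a,None,fx=2,fy=2,interpolation=cv2.INTER_CUBIC))
E
```

```text
top tall 380 [149.7 289.7] z 0.0642 planexy [0.3821 0.292  0.0642] rect [17. 17.] 90.0
top sq 265 [234.7 252.5] z 0.0545 planexy [0.4613 0.1056 0.0545] rect [16.6 17. ] 82.9
top short 191 [325.2 244.1] z 0.0394 planexy [ 0.4776 -0.0991  0.0394] rect [16. 16.] 90.0
top stilt 312 [402.1 281.4] z 0.0174 planexy [ 0.3886 -0.2785  0.0174] rect [25.1 28.3] 82.9
top s_sq 163 [116.6 180.1] z 0.0223 planexy [0.6324 0.3845 0.0223] rect [14.1 15. ] 76.0
top s_ring 158 [288.7 143.6] z 0.0224 planexy [ 0.7145 -0.019   0.0224] rect [14.8 14.8] 45.0
top s_star 106 [423.9 179.1] z 0.0228 planexy [ 0.6267 -0.3352  0.0228] rect [12.5 14.5] 77.5
scene tall 427 [377.6 118.7] z 0.0649 planexy [0.3836 0.2911 0.0649] rect [12. 15.] 90.0
scene sq 493 [314.  162.5] z 0.0547 planexy [0.4624 0.1054 0.0547] rect [13.6 18. ] 71.6
scene short 342 [227.8 193.6] z 0.0397 planexy [ 0.4796 -0.0997  0.0397] rect [14. 17.] 90.0
scene stilt 292 [142.7 188.4] z 0.0184 planexy [ 0.3893 -0.2791  0.0184] rect [20.5 29.4] 73.1
scene s_sq 143 [458.8 198.8] z 0.023 planexy [0.6332 0.3845 0.023 ] rect [17.7 12.7] 45.0
scene s_ring 192 [295.2 277.2] z 0.0232 planexy [ 0.7155 -0.0189  0.0232] rect [16. 17.] 90.0
scene s_star 119 [130.2 281.6] z 0.0233 planexy [ 0.6278 -0.3356  0.0233] rect [12.4 17.5] 65.2
tall [0.382  0.2921 0.0632] gap 0.0003
sq [0.4613 0.1058 0.0534] gap 0.0
short [ 0.4775 -0.0994  0.0371] gap 0.0001
stilt [ 0.3885 -0.2789  0.0174] gap 0.0007
s_sq [0.6325 0.3849 0.022 ] gap 0.0005
s_ring [ 0.7147 -0.0188  0.0218] gap 0.0003
s_star [ 0.6268 -0.3358  0.0217] gap 0.0003
```

View pics/topcrop.png

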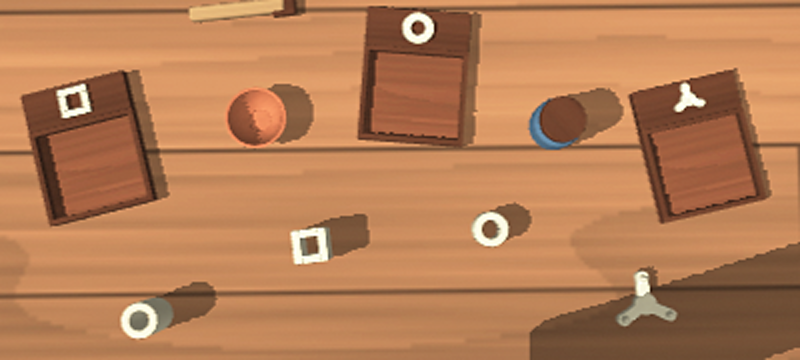

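Run:
```python
from h import *
def rect(p):
    r=cv2.minAreaRect((p[:,:2]*1000).astype(np.float32)); return np.round(r[0],1),np.round(r[1],1),round(r[2],1)
S=dict(sq=(.6325,.3847),ring=(.715,-.019),star=(.627,-.3355))
for n in ['top','scene']:
    c=load(n+'0'); P=dep(c); hsv=cv2.cvtColor(c['frame'],cv2.COLOR_BGR2HSV)
    Z=P[...,2]
    for k,s in S.items():
        # tray rims/ledge: dark wood pts near 18 mm
        m=(Z>.012)&(Z<.03)&(np.hypot(P[...,0]-s[0]+.05,P[...,1]-s[1])<.125)
        kk,lab,st,_=cv2.connectedComponentsWithStats(m.astype(np.uint8),connectivity=8)
        b=lab==(1+np.argmax(st[1:,4])); p=P[b]; r=rect(p)
        cen=r[0]/1000; d=np.array(s)-cen; yaw=np.arctan2(d[1],d[0])
        # axis from rect angle closest to yaw
        a=[np.radians(r[2]+90*i) for i in range(4)]; a=min(a,key=lambda x:abs((x-yaw+np.pi)%(2*np.pi)-np.pi))
        a=(a+np.pi)%(2*np.pi)-np.pi
        # origin: sample - 79mm; rect centre - 23 mm (x from -56 to 102)
        e=np.array([np.cos(a),np.sin(a)])
        o1=np.array(s)-.079*e; o2=cen-.023*e
        fl=P[(np.hypot(P[...,0]-o1[0],P[...,1]-o1[1])<.035)][:,2]
        print(n,k,r,'yaw',np.degrees(a).round(1),'orig',o1.round(4),o2.round(4),'floor z',np.median(fl).round(4))
    m=(abs(P[...,0]-.4613)<.035)&(abs(P[...,1]-.1055)<.035)&(Z>.048); print(n,'sq',rect(P[m]))
    m=(np.hypot(P[...,0]-.389,P[...,1]+.279)<.05)&(Z>.009); q=P[m][:,:2]; print(n,'stilt',len(q),rect(P[m]))
    tri=cv2.minEnclosingTriangle((q*1000).astype(np.float32).reshape(-1,1,2))[1].reshape(-1,2)
    (cc,rad)=cv2.minEnclosingCircle((q*1000).astype(np.float32)); print(' circ',np.round(cc,1),round(rad,1),'tri c',tri.mean(0).round(1))
    for cx in (tri.mean(0)/1000,np.array(cc)/1000):
        d=q-cx; rr=np.hypot(*d.T); th=np.arctan2(d[:,1],d[:,0]); w=rr>.015
        print('  arm deg',(np.degrees(np.angle(np.sum(np.exp(3j*th[w]))))/3).round(1),'hist',np.histogram(np.degrees(th[w]),36,(-180,180))[0])
```

```text
top sq (array([578.3, 371.7]), array([158.9, 126.7]), 13.7) yaw 13.7 orig [0.5557 0.366 ] [0.556  0.3663] floor z 0.0053
top ring (array([659.1, -14.5]), array([124. , 158.5]), 85.1) yaw -4.9 orig [ 0.6363 -0.0123] [ 0.6362 -0.0125] floor z 0.0053
top star (array([ 572. , -347.6]), array([158.3, 126.1]), 12.7) yaw 12.7 orig [ 0.5499 -0.3529] [ 0.5496 -0.3527] floor z 0.0055
top sq (array([461.3, 105.7]), array([38. , 37.7]), 6.4)
top stilt 308 (array([ 385.1, -286.1]), array([59.4, 65.5]), 65.5)
 circ [ 388.  -279.2] 37.2 tri c [ 388.6 -279.8]
  arm deg 5.2 hist [ 0  0  0  0  5 15 19 17  2  0  0  0  0  0  0  0  3 12 19 22  9  0  0  0
  0  0  0  0  6 20 25 13  4  0  0  0]
  arm deg 5.0 hist [ 0  0  0  0  3 13 20 18  5  0  0  0  0  0  0  0  6 12 23 19  7  0  0  0
  0  0  0  1  7 19 24 12  3  0  0  0]
scene sq (array([576.8, 371.9]), array([161.2, 130.1]), 14.5) yaw 14.5 orig [0.556  0.3649] [0.5545 0.3661] floor z 0.0063
scene ring (array([658.5, -13.9]), array([124.5, 162. ]), 85.1) yaw -4.9 orig [ 0.6363 -0.0123] [ 0.6356 -0.0119] floor z 0.0063
scene star (array([ 571.7, -347.5]), array([163.4, 124.2]), 12.7) yaw 12.7 orig [ 0.5499 -0.3529] [ 0.5493 -0.3526] floor z 0.0063
scene sq (array([461.8, 105.9]), array([42.3, 40. ]), 5.9)
scene stilt 299 (array([ 397. , -279.1]), array([62.3, 66.5]), 4.8)
 circ [ 389.7 -278.9] 38.4 tri c [ 388.3 -278.9]
  arm deg 6.2 hist [ 0  0  0  0  3  9 15 23 15  2  0  0  0  0  0  0  3 14 25 16  3  0  0  0
  0  0  0  0  6 26 14 12  2  1  0  0]
  arm deg 6.2 hist [ 0  1  1  0  5 10 18 25 11  1  0  0  0  0  0  0  2 14 23 16  2  0  0  0
  0  0  0  0  4 23 15 14  4  2  0  0]
```

```bash
cat >> h.py <<'E'
def pose():
    o=ctrl.get_obs(); w,x,y,z=o['eef_rot']; from scipy.spatial.transform import Rotation as Ro
    M=Ro.from_quat([x,y,z,w]).as_matrix(); return np.array(o['eef_pos']),M
def leg(p,yaw,g,gyaw):
    "rotate first, then shift: rz(rad), then tool x,y,z mm in the new axes"
    a=np.radians(gyaw); d=(np.array(g)-p)*1000
    return 'rz %.3f'%(-np.radians(gyaw-yaw)),'shift',np.round([d[0]*np.cos(a)+d[1]*np.sin(a),d[0]*np.sin(a)-d[1]*np.cos(a),-d[2]],1)
def plan(*goals):
    p,M=pose(); yaw=np.degrees(np.arctan2(M[1,0],M[0,0])); print('now',p.round(4),'yaw',yaw.round(2),'tilt',M[:2,2].round(4))
    for g in goals:
        print(g,*leg(p,yaw,g[:3],g[3])); p=np.array(g[:3]); yaw=g[3]
def intray(o,yaw,x,y):
    a=np.radians(yaw); return np.array(o)+[x*np.cos(a)-y*np.sin(a),x*np.sin(a)+y*np.cos(a)]
E
python3 - <<'E'
from h import *
plan((.4066,-.2773,.10,5.5))
print(intray((.5498,-.3528),12.7,-.006+.018,0), intray((.6362,-.0122),-5,0,.028),intray((.6362,-.0122),-5,0,-.028))
E
```

```text
now [ 0.1637 -0.5507  0.2306] yaw 16.55 tilt [-0.0001  0.0014]
(0.4066, -0.2773, 0.1, 5.5) rz 0.193 shift [ 268.  -248.9  130.6]
[ 0.56150641 -0.35016185] [0.63864036 0.01569345] [ 0.63375964 -0.04009345]
```

>>> jog_arm --series '[[[0, 0, 0, 0, 0, 0.097, 60], [0, 0, 0, 0, 0, 0.096, 40], [34, -31, 10, 0, 0, 0, 40], [38, -36, 15, 0, 0, 0, 40], [40, -37, 20, 0, 0, 0, 40], [40, -37, 20, 0, 0, 0, 40], [40, -37, 20, 0, 0, 0, 40], [40, -37, 20, 0, 0, 0, 40], [36, -34, 25.6, 0, 0, 0, 40], [0, 0, 0, 0, 0, 0, 40]]]'

```text
time_s: 1.15
eef_pos: [0.3813, -0.301, 0.1122]
eef_rot: [-0.003, 0.999, 0.051, -0.001]
wrist_force: [-0.5, 0.5, 1.1]
opening: 0.472
grasp_force: 0.0
```

Run:
```python
from h import *
c=shot('wrist','w1'); plan((.4066,-.2773,.10,5.5)); P=dep(c)
print(c['xyz'])
m=(np.hypot(P[...,0]-.389,P[...,1]+.279)<.05)&(P[...,2]>.009)&(P[...,2]<.035); q=P[m][:,:2]; print(len(q))
(cc,rad)=cv2.minEnclosingCircle((q*1000).astype(np.float32)); print(cc,rad)
d=q-np.array(cc)/1000; rr=np.hypot(*d.T); th=np.arctan2(d[:,1],d[:,0]); w=rr>.015
print(np.degrees(np.angle(np.sum(np.exp(3j*th[w]))))/3, ctrl.get_obs()['opening'])
```

```text
now [ 0.3808 -0.3038  0.1138] yaw 5.76 tilt [-0.0025  0.0035]
(0.4066, -0.2773, 0.1, 5.5) rz 0.005 shift [ 28.2 -23.9  13.8]
[ 0.45213396 -0.29580984  0.25542715]
3278
(388.84063720703125, -280.54888916015625) 37.93095016479492
5.577778313536746 0.47114840114353
```

View pics/w1.png

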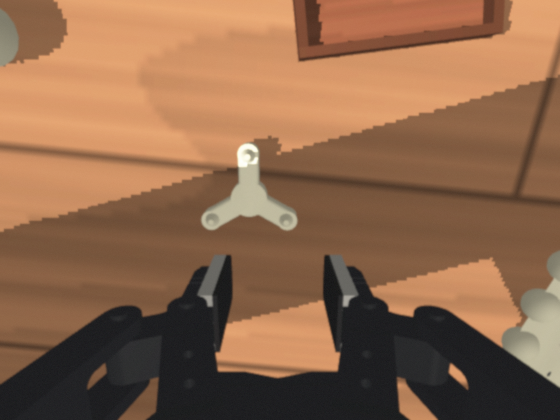

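The wrist view shows the stilt at (249,190) with one arm pointing straight up the image. The open fingers are at (215,300) and (343,300), clear of it. I capped those rows wrongly (over 50 mm), so I'm making up the shortfall.

>>> jog_arm --series '[[[14.2, -11.7, 0, 0, 0, 0.004, 40], [14, -11.7, 0, 0, 0, 0, 40], [0, 0, 0, 0, 0, 0, 40], [0, 0, 25, 0, 0, 0, 40], [0, 0, 30, 0, 0, 0, 40], [0, 0, 25, 0, 0, 0, 40], [0, 0, 18, 0, 0, 0, 40], [0, 0, 11, 0, 0, 0, 40], [0, 0, 0, 0, 0, 0, 40], [0, 0, 0, 0, 0, 0, 40]]]'

```text
time_s: 2.2
eef_pos: [0.4064, -0.2823, 0.0073]
eef_rot: [0.0, 0.999, 0.046, 0.0]
wrist_force: [0.3, -0.1, 0.2]
opening: 0.471
grasp_force: 0.0
```

Run:
```python
from h import *
plan((.4066,-.2778,.004,5.6)); o=ctrl.get_obs(); print(o['wrist_force'],o['opening'])
```

```text
now [ 0.4064 -0.2823  0.0073] yaw 5.22 tilt [ 0.0005 -0.0007]
(0.4066, -0.2778, 0.004, 5.6) rz -0.007 shift [ 0.6 -4.5  3.3]
[ 0.32606579 -0.10131084  0.24850792] 0.47054060130266884
```

Small correction, close, then lift.

>>> jog_arm --series '[[[0.6, -4.5, 0, 0, 0, -0.007, 40], [0, 0, 3.3, 0, 0, 0, 40], [0, 0, 0, 0, 0, 0, 40], [0, 0, 0, 0, 0, 0, 8], [0, 0, 0, 0, 0, 0, 8], [0, 0, 0, 0, 0, 0, 8], [0, 0, 0, 0, 0, 0, 8], [0, 0, 0, 0, 0, 0, 8], [0, 0, 0, 0, 0, 0, 8], [0, 0, 0, 0, 0, 0, 8]]]'

```text
time_s: 3.2
eef_pos: [0.4068, -0.277, 0.0037]
eef_rot: [0.0, 0.999, 0.049, 0.0]
wrist_force: [0.2, 0.8, 5.1]
opening: 0.145
grasp_force: 61.3
```

Run:
```python
from h import *
plan((.4066,-.2778,.08,5.6),(.5615,-.3502,.08,12.7),(.5615,-.3502,.012,12.7)); o=ctrl.get_obs(); print(o['wrist_force'],o['opening'],o['grasp_force'])
```

```text
now [ 0.4068 -0.277   0.0037] yaw 5.65 tilt [ 0.0005 -0.0003]
(0.4066, -0.2778, 0.08, 5.6) rz 0.001 shift [ -0.3   0.8 -76.3]
(0.5615, -0.3502, 0.08, 12.7) rz -0.124 shift [135.2 104.7  -0. ]
(0.5615, -0.3502, 0.012, 12.7) rz -0.000 shift [ 0.  0. 68.]
[0.2085133  0.77045631 5.08290195] 0.14507605953048977 61.28608200699091
```

>>> jog_arm --series '[[[0, 0, -20, 0, 0, 0, 8], [0, 0, -30, 0, 0, 0, 8], [0, 0, -26, 0, 0, -0.124, 8], [20, 15.5, 0, 0, 0, 0, 8], [25, 19.5, 0, 0, 0, 0, 8], [27, 21, 0, 0, 0, 0, 8], [26, 20, 0, 0, 0, 0, 8], [22, 17, 0, 0, 0, 0, 8], [15, 12, 0, 0, 0, 0, 8], [0, 0, 0, 0, 0, 0, 8]]]'

```text
time_s: 4.2
eef_pos: [0.5628, -0.3502, 0.0787]
eef_rot: [0.0, 0.994, 0.111, 0.0]
wrist_force: [-0.4, 0.2, -0.6]
opening: 0.145
grasp_force: 60.6
```

Run:
```python
from h import *
plan((.5615,-.3502,.08,12.7)); o=ctrl.get_obs(); print(o['wrist_force'],o['opening'],o['grasp_force'])
c=shot('wrist','w2'); shot('scene','s2')
```

```text
now [ 0.5628 -0.3502  0.0787] yaw 12.79 tilt [ 0.0007 -0.0006]
(0.5615, -0.3502, 0.08, 12.7) rz 0.002 shift [-1.3 -0.3 -1.3]
[-0.43840549  0.2082218  -0.61380078] 0.1445992690451272 60.64573645591736
```

View pics/w2.png

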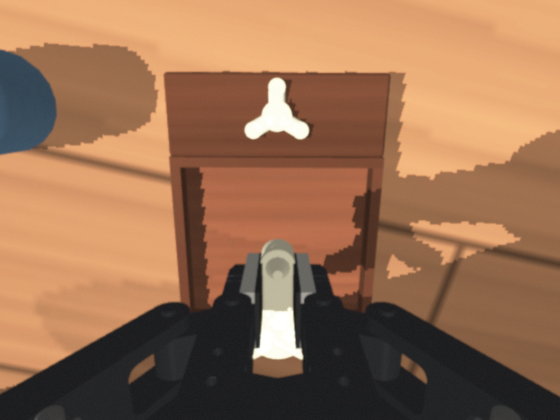

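The stilt is held level between the fingers at (278,290). It lines up with the tray pocket at (278,230), below the star sample at (277,110). Next I lower and release.

>>> jog_arm --series '[[[-1.3, 0, 15, 0, 0, 0, 8], [0, 0, 20, 0, 0, 0, 8], [0, 0, 18, 0, 0, 0, 8], [0, 0, 10, 0, 0, 0, 8], [0, 0, 5, 0, 0, 0, 8], [0, 0, 0, 0, 0, 0, 8], [0, 0, 0, 0, 0, 0, 8], [0, 0, 0, 0, 0, 0, 34], [0, 0, 0, 0, 0, 0, 34], [0, 0, 0, 0, 0, 0, 34]]]'

```text
time_s: 5.3
eef_pos: [0.5604, -0.3499, 0.0118]
eef_rot: [0.0, 0.994, 0.111, 0.0]
wrist_force: [-0.1, -0.0, 0.1]
opening: 0.397
grasp_force: 0.0
```

Run:
```python
from h import *
plan((.5615,-.3502,.14,12.7),(.478,-.0993,.14,85),(.478,-.0993,.013,85)); o=ctrl.get_obs(); print(o['wrist_force'],o['opening'],o['grasp_force'])
```

```text
now [ 0.5604 -0.3499  0.0118] yaw 12.77 tilt [ 0.0006 -0.0006]
(0.5615, -0.3502, 0.14, 12.7) rz 0.001 shift [   1.     0.5 -128.2]
(0.478, -0.0993, 0.14, 85) rz -1.262 shift [ 242.7 -105.    -0. ]
(0.478, -0.0993, 0.013, 85) rz -0.000 shift [  0.   0. 127.]
[-0.07216427 -0.02978971  0.08475314] 0.39684444974992417 0.0
```

>>> jog_arm --series '[[[0, 0, -20, 0, 0, 0, 34], [0, 0, -36, 0, 0, -0.1, 60], [0, 0, -36, 0, 0, -0.14, 60], [0, 0, -36, 0, 0, -0.14, 60], [0, 0, 0, 0, 0, -0.14, 60], [0, 0, 0, 0, 0, -0.14, 60], [0, 0, 0, 0, 0, -0.14, 60], [0, 0, 0, 0, 0, -0.14, 60], [0, 0, 0, 0, 0, -0.14, 60], [0, 0, 0, 0, 0, -0.14, 60]]]'

```text
time_s: 6.3
eef_pos: [0.5602, -0.3497, 0.1396]
eef_rot: [0.0, 0.749, 0.663, 0.0]
wrist_force: [-1.1, -0.3, 0.4]
opening: 0.701
grasp_force: 0.0
```

>>> jog_arm --series '[[[25, -10.5, 0, 0, 0, -0.042, 60], [35, -15, 0, 0, 0, 0, 60], [38, -16.5, 0, 0, 0, 0, 60], [38, -16.5, 0, 0, 0, 0, 60], [38, -16.5, 0, 0, 0, 0, 60], [34, -15, 0, 0, 0, 0, 60], [22, -10, 0, 0, 0, 0, 60], [12.7, -5, 0, 0, 0, 0, 60], [0, 0, 0, 0, 0, 0, 60], [0, 0, 0, 0, 0, 0, 60]]]'

```text
time_s: 7.3
eef_pos: [0.4782, -0.0994, 0.1398]
eef_rot: [0.001, 0.737, 0.676, 0.0]
wrist_force: [0.1, -0.2, -0.3]
opening: 0.705
grasp_force: 0.0
```

Run:
```python
from h import *
shot('top','t3')
plan((.478,-.0993,.14,85),(.478,-.0993,.013,85)); o=ctrl.get_obs(); print(o['opening'])
c=shot('wrist','w3'); P=dep(c); m=(np.hypot(P[...,0]-.478,P[...,1]+.0993)<.035)&(P[...,2]>.035)&(P[...,2]<.05)
print(m.sum(),cv2.minEnclosingCircle((P[m][:,:2]*1000).astype(np.float32)),np.median(P[m][:,2]))
a=load('t3')['frame'][130:310,80:480]; cv2.imwrite('pics/t3c.png',cv2.resize(a,None,fx=2,fy=2))
```

```text
now [ 0.4782 -0.0997  0.1397] yaw 85.04 tilt [ 0.001  -0.0008]
(0.478, -0.0993, 0.14, 85) rz 0.001 shift [ 0.4 -0.2 -0.3]
(0.478, -0.0993, 0.013, 85) rz -0.000 shift [  0.   0. 127.]
0.7031579268513329
1686 ((478.0198669433594, -100.16959381103516), 19.982852935791016) 0.04055422402154843
```

View pics/t3c.png

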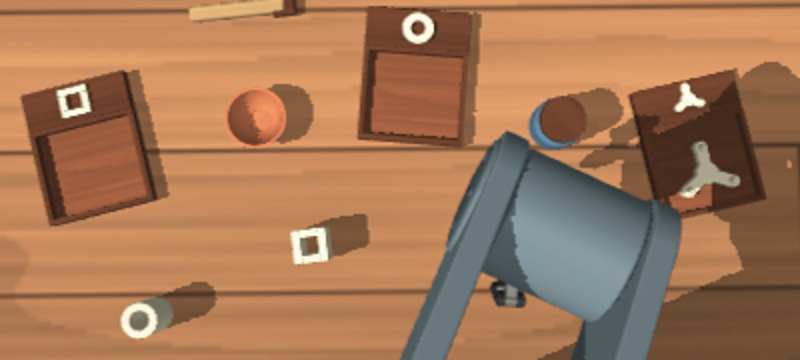

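The stilt lies flat in its pocket at (710,172) in the crop, and the other pieces haven't moved. The wrist measurement of the short prop agrees: 40 mm diameter, height 40.5 mm. Now I descend onto it and grip.

>>> jog_arm --series '[[[0, 0, 20, 0, 0, 0, 60], [0, 0, 28, 0, 0, 0, 60], [0, 0, 28, 0, 0, 0, 60], [0, 0, 24, 0, 0, 0, 60], [0, 0, 17, 0, 0, 0, 60], [0, 0, 9.7, 0, 0, 0, 60], [0, 0, 0, 0, 0, 0, 60], [0, 0, 0, 0, 0, 0, 33], [0, 0, 0, 0, 0, 0, 33], [0, 0, 0, 0, 0, 0, 33]]]'

```text
time_s: 8.4
eef_pos: [0.4785, -0.0992, 0.0139]
eef_rot: [0.001, 0.737, 0.676, 0.0]
wrist_force: [-0.4, -0.1, 3.0]
opening: 0.441
grasp_force: 60.3
```

Run:
```python
from h import *
plan((.478,-.0993,.10,85),(.6338,-.0401,.10,85),(.6338,-.0401,.02,85)); o=ctrl.get_obs(); print(o['wrist_force'],o['opening'],o['grasp_force'])
```

```text
now [ 0.4785 -0.0992  0.0139] yaw 85.07 tilt [ 0.0024 -0.0012]
(0.478, -0.0993, 0.1, 85) rz 0.001 shift [ -0.2  -0.5 -86.1]
(0.6338, -0.0401, 0.1, 85) rz -0.000 shift [ 72.6 150.   -0. ]
(0.6338, -0.0401, 0.02, 85) rz -0.000 shift [ 0.  0. 80.]
[-0.43431368 -0.11217315  2.97361812] 0.44082377694291586 60.327507220208645
```

>>> jog_arm --series '[[[0, 0, -20, 0, 0, 0, 33], [0, 0, -33, 0, 0, 0, 33], [0, 0, -33, 0, 0, 0, 33], [8, 17, 0, 0, 0, 0, 33], [14, 29, 0, 0, 0, 0, 33], [16, 33, 0, 0, 0, 0, 33], [16, 33, 0, 0, 0, 0, 33], [12, 24, 0, 0, 0, 0, 33], [6.6, 14, 0, 0, 0, 0, 33], [0, 0, 0, 0, 0, 0, 33]]]'

```text
time_s: 9.4
eef_pos: [0.6348, -0.0383, 0.0992]
eef_rot: [0.001, 0.736, 0.677, 0.001]
wrist_force: [-0.0, -0.7, -0.4]
opening: 0.445
grasp_force: 60.4
```

Run:
```python
from h import *
plan((.6338,-.0401,.0205,85)); o=ctrl.get_obs(); print(o['wrist_force'],o['opening'],o['grasp_force'])
```

```text
now [ 0.6348 -0.0383  0.0992] yaw 85.16 tilt [ 0.0019 -0.0002]
(0.6338, -0.0401, 0.0205, 85) rz 0.003 shift [-1.9 -0.9 78.7]
[-0.0076022  -0.72412561 -0.43173346] 0.4446891653012936 60.39796505123377
```

>>> jog_arm --series '[[[-1.9, -0.9, 10, 0, 0, 0, 33], [0, 0, 20, 0, 0, 0, 33], [0, 0, 24, 0, 0, 0, 33], [0, 0, 16, 0, 0, 0, 33], [0, 0, 6, 0, 0, 0, 33], [0, 0, 2.5, 0, 0, 0, 33], [0, 0, 0, 0, 0, 0, 33], [0, 0, 0, 0, 0, 0, 33], [0, 0, 0, 0, 0, 0, 56], [0, 0, 0, 0, 0, 0, 56]]]'

```text
time_s: 10.4
eef_pos: [0.6325, -0.041, 0.0207]
eef_rot: [0.0, 0.737, 0.676, 0.0]
wrist_force: [0.5, -0.6, -0.7]
opening: 0.654
grasp_force: 0.0
```

Run:
```python
from h import *
plan((.6338,-.0401,.14,85),(.4616,.1056,.14,96.2),(.4616,.1056,.024,96.2)); o=ctrl.get_obs(); print(o['wrist_force'],o['opening'],o['grasp_force'])
```

```text
now [ 0.6325 -0.041   0.0207] yaw 85.07 tilt [ 0.0011 -0.0003]
(0.6338, -0.0401, 0.14, 85) rz 0.001 shift [   1.     1.2 -119.3]
(0.4616, 0.1056, 0.14, 96.2) rz -0.195 shift [ 163.4 -155.5   -0. ]
(0.4616, 0.1056, 0.024, 96.2) rz -0.000 shift [  0.   0. 116.]
[ 0.47385283 -0.63168677 -0.7052604 ] 0.6542976816964088 0.0
```

>>> jog_arm --series '[[[0, 0, -20, 0, 0, 0, 56], [0, 0, -33, 0, 0, 0, 60], [0, 0, -33, 0, 0, -0.09, 60], [0, 0, -33, 0, 0, -0.105, 60], [22, -20, 0, 0, 0, 0, 60], [32, -30, 0, 0, 0, 0, 60], [34, -32, 0, 0, 0, 0, 60], [34, -32, 0, 0, 0, 0, 60], [26, -25, 0, 0, 0, 0, 60], [16.2, -15.1, 0, 0, 0, 0, 60]]]'

```text
time_s: 11.4
eef_pos: [0.4588, 0.1071, 0.1392]
eef_rot: [-0.0, 0.667, 0.745, 0.0]
wrist_force: [0.0, 0.6, 0.0]
opening: 0.7
grasp_force: 0.0
```

Run:
```python
from h import *
shot('scene','s4')
c=shot('wrist','w4'); P=dep(c); m=(np.hypot(P[...,0]-.4616,P[...,1]-.1056)<.035)&(P[...,2]>.05)&(P[...,2]<.065)
print(m.sum(),cv2.minAreaRect((P[m][:,:2]*1000).astype(np.float32)),np.median(P[m][:,2]))
plan((.4616,.1056,.14,96.2),(.4616,.1056,.024,96.2))
a=load('s4')['frame'][80:320,60:480]; cv2.imwrite('pics/s4c.png',cv2.resize(a,(798,456)))
```

```text
2332 ((462.0769958496094, 105.39778137207031), (38.02354431152344, 38.516502380371094), 6.108915328979492) 0.05562894544202274
now [0.4589 0.1073 0.1392] yaw 96.41 tilt [-0.0006  0.0004]
(0.4616, 0.1056, 0.14, 96.2) rz 0.004 shift [-2.   2.5 -0.8]
(0.4616, 0.1056, 0.024, 96.2) rz -0.000 shift [  0.   0. 116.]
```

View pics/s4c.png

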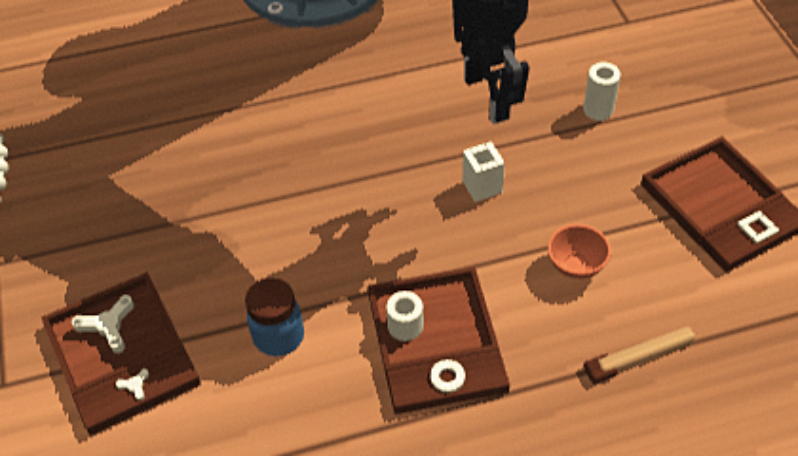

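The stilt at (110,320) and the short prop at (404,315) sit well in their pockets. The square prop at (485,172) is untouched and measures 38 x 38 x 55 mm from the wrist camera.

>>> jog_arm --series '[[[-2, 2.5, 15, 0, 0, 0.004, 60], [0, 0, 25, 0, 0, 0, 60], [0, 0, 28, 0, 0, 0, 60], [0, 0, 24, 0, 0, 0, 60], [0, 0, 15, 0, 0, 0, 60], [0, 0, 8, 0, 0, 0, 60], [0, 0, 0, 0, 0, 0, 60], [0, 0, 0, 0, 0, 0, 31], [0, 0, 0, 0, 0, 0, 31], [0, 0, 0, 0, 0, 0, 31]]]'

```text
time_s: 12.5
eef_pos: [0.4649, 0.1038, 0.0253]
eef_rot: [0.001, 0.669, 0.743, 0.001]
wrist_force: [1.2, -0.6, 4.3]
opening: 0.434
grasp_force: 60.6
```

Run:
```python
from h import *
plan((.4616,.1056,.124,96.2),(.5558,.366,.124,104),(.5558,.366,.0315,104)); o=ctrl.get_obs(); print(o['wrist_force'],o['opening'],o['grasp_force'])
```

```text
now [0.4649 0.1038 0.0253] yaw 96.02 tilt [ 0.0026 -0.0002]
(0.4616, 0.1056, 0.124, 96.2) rz -0.003 shift [  2.2  -3.1 -98.7]
(0.5558, 0.366, 0.124, 104) rz -0.136 shift [229.9 154.4  -0. ]
(0.5558, 0.366, 0.0315, 104) rz -0.000 shift [ 0.   0.  92.5]
[ 1.23179375 -0.61001266  4.27939512] 0.43438488553464755 60.62133327126503
```

>>> jog_arm --series '[[[0, 0, -20, 0, 0, 0, 31], [0, 0, -40, 0, 0, -0.04, 31], [0, 0, -39, 0, 0, -0.099, 31], [20, 13, 0, 0, 0, 0, 31], [34, 22, 0, 0, 0, 0, 31], [40, 26, 0, 0, 0, 0, 31], [40, 26, 0, 0, 0, 0, 31], [40, 26, 0, 0, 0, 0, 31], [36, 24, 0, 0, 0, 0, 31], [22.4, 14.6, 0, 0, 0, 0, 31]]]'

```text
time_s: 13.5
eef_pos: [0.5551, 0.3692, 0.1236]
eef_rot: [0.0, 0.615, 0.788, 0.001]
wrist_force: [-0.7, 0.4, -0.1]
opening: 0.431
grasp_force: 60.5
```

>>> jog_arm --series '[[[0, 0, 0, 0, 0, 0, 31], [0, 0, 15, 0, 0, 0, 31], [0, 0, 20, 0, 0, 0, 31], [0, 0, 15, 0, 0, 0, 31], [0, 0, 0, 0, 0, 0, 31], [0, 0, 0, 0, 0, 0, 31], [0, 0, 0, 0, 0, 0, 31], [0, 0, 0, 0, 0, 0, 31], [0, 0, 0, 0, 0, 0, 31], [0, 0, 0, 0, 0, 0, 31]]]'

```text
time_s: 14.5
eef_pos: [0.555, 0.3661, 0.0737]
eef_rot: [0.0, 0.616, 0.788, 0.0]
wrist_force: [-0.2, 0.1, -1.5]
opening: 0.435
grasp_force: 60.5
```

Run:
```python
from h import *
plan((.5558,.366,.0325,104)); o=ctrl.get_obs(); print(o['wrist_force'],o['opening'],o['grasp_force'])
```

```text
now [0.555  0.3661 0.0737] yaw 103.98 tilt [0.0008 0.0004]
(0.5558, 0.366, 0.0325, 104) rz -0.000 shift [-0.3  0.8 41.2]
[-0.16331859  0.13170491 -1.51290367] 0.4351638810639707 60.524569004774094
```

>>> jog_arm --series '[[[0, 0.8, 10, 0, 0, 0, 31], [0, 0, 15, 0, 0, 0, 31], [0, 0, 10, 0, 0, 0, 31], [0, 0, 4, 0, 0, 0, 31], [0, 0, 2, 0, 0, 0, 31], [0, 0, 0, 0, 0, 0, 31], [0, 0, 0, 0, 0, 0, 31], [0, 0, 0, 0, 0, 0, 56], [0, 0, 0, 0, 0, 0, 56], [0, 0, 0, 0, 0, 0, 56]]]'

```text
time_s: 15.5
eef_pos: [0.5557, 0.3663, 0.0324]
eef_rot: [0.0, 0.616, 0.788, 0.0]
wrist_force: [-0.7, 0.5, 0.3]
opening: 0.657
grasp_force: 0.0
```

Run:
```python
from h import *
plan((.5558,.366,.16,104),(.3825,.292,.16,85),(.3825,.292,.034,85)); o=ctrl.get_obs(); print(o['wrist_force'],o['opening'],o['grasp_force'])
```

```text
now [0.5557 0.3663 0.0324] yaw 103.98 tilt [0.0005 0.0002]
(0.5558, 0.366, 0.16, 104) rz -0.000 shift [-3.000e-01  1.000e-01 -1.276e+02]
(0.3825, 0.292, 0.16, 85) rz 0.332 shift [ -88.8 -166.2   -0. ]
(0.3825, 0.292, 0.034, 85) rz -0.000 shift [  0.   0. 126.]
[-0.67440717  0.52451128  0.33176839] 0.6566065191134262 0.0
```

>>> jog_arm --series '[[[0, 0, -20, 0, 0, 0, 56], [0, 0, -36, 0, 0, 0, 60], [0, 0, -36, 0, 0, 0.11, 60], [0, 0, -36, 0, 0, 0.11, 60], [-10, -18, 0, 0, 0, 0.112, 60], [-18, -34, 0, 0, 0, 0, 60], [-20, -38, 0, 0, 0, 0, 60], [-20, -38, 0, 0, 0, 0, 60], [-14, -26, 0, 0, 0, 0, 60], [-6.8, -12.2, 0, 0, 0, 0, 60]]]'

```text
time_s: 16.5
eef_pos: [0.3806, 0.2895, 0.16]
eef_rot: [-0.0, 0.737, 0.676, -0.0]
wrist_force: [0.5, -0.4, 0.7]
opening: 0.7
grasp_force: 0.0
```

Run:
```python
from h import *
shot('scene','s5')
c=shot('wrist','w5'); P=dep(c); m=(np.hypot(P[...,0]-.3825,P[...,1]-.292)<.035)&(P[...,2]>.06)&(P[...,2]<.072)
print(m.sum(),cv2.minEnclosingCircle((P[m][:,:2]*1000).astype(np.float32)),np.median(P[m][:,2]))
plan((.3825,.292,.16,85),(.3825,.292,.034,85))
```

```text
1759 ((382.24969482421875, 292.3885498046875), 19.808507919311523) 0.06558716572286197
now [0.3817 0.2899 0.1603] yaw 84.98 tilt [-0. -0.]
(0.3825, 0.292, 0.16, 85) rz -0.000 shift [2.2 0.6 0.3]
(0.3825, 0.292, 0.034, 85) rz -0.000 shift [  0.   0. 126.]
```

>>> jog_arm --series '[[[1.5, 0, 15, 0, 0, 0, 60], [0, 0, 26, 0, 0, 0, 60], [0, 0, 28, 0, 0, 0, 60], [0, 0, 26, 0, 0, 0, 60], [0, 0, 20, 0, 0, 0, 60], [0, 0, 10, 0, 0, 0, 60], [0, 0, 0, 0, 0, 0, 60], [0, 0, 0, 0, 0, 0, 33], [0, 0, 0, 0, 0, 0, 33], [0, 0, 0, 0, 0, 0, 33]]]'

```text
time_s: 17.6
eef_pos: [0.3844, 0.2923, 0.0364]
eef_rot: [0.0, 0.737, 0.675, 0.001]
wrist_force: [-0.4, -0.9, 3.5]
opening: 0.456
grasp_force: 60.3
```

Run:
```python
from h import *
plan((.3825,.292,.154,85),(.6386,.0157,.154,85),(.6386,.0157,.043,85)); o=ctrl.get_obs(); print(o['wrist_force'],o['opening'],o['grasp_force'])
```

```text
now [0.3844 0.2923 0.0364] yaw 84.96 tilt [0.0025 0.001 ]
(0.3825, 0.292, 0.154, 85) rz -0.001 shift [  -0.4   -1.9 -117.6]
(0.6386, 0.0157, 0.154, 85) rz -0.000 shift [-252.9  279.2   -0. ]
(0.6386, 0.0157, 0.043, 85) rz -0.000 shift [  0.   0. 111.]
[-0.38629517 -0.91779831  3.50138375] 0.4559238462965652 60.3051905920438
```

>>> jog_arm --series '[[[0, 0, -20, 0, 0, 0, 33], [0, 0, -38, 0, 0, 0, 33], [0, 0, -38, 0, 0, 0, 33], [0, 0, -22, 0, 0, 0, 33], [-12, 13, 0, 0, 0, 0, 33], [-22, 24, 0, 0, 0, 0, 33], [-28, 31, 0, 0, 0, 0, 33], [-28, 31, 0, 0, 0, 0, 33], [-28, 31, 0, 0, 0, 0, 33], [-28, 31, 0, 0, 0, 0, 33]]]'

```text
time_s: 18.6
eef_pos: [0.5319, 0.1308, 0.1538]
eef_rot: [0.0, 0.738, 0.675, 0.0]
wrist_force: [-0.3, 0.5, -0.3]
opening: 0.45
grasp_force: 60.5
```

>>> jog_arm --series '[[[-28, 31, 0, 0, 0, 0, 33], [-28, 31, 0, 0, 0, 0, 33], [-24, 26, 0, 0, 0, 0, 33], [-17, 18, 0, 0, 0, 0, 33], [-10.4, 10.3, 0, 0, 0, 0, 33], [0, 0, 0, 0, 0, 0, 33], [0, 0, 0, 0, 0, 0, 33], [0, 0, 0, 0, 0, 0, 33], [0, 0, 0, 0, 0, 0, 33], [0, 0, 0, 0, 0, 0, 33]]]'

```text
time_s: 19.6
eef_pos: [0.6369, 0.0159, 0.1534]
eef_rot: [0.0, 0.737, 0.676, 0.0]
wrist_force: [-1.1, -0.2, -0.9]
opening: 0.452
grasp_force: 60.5
```

Run:
```python
from h import *
c=shot('wrist','w6')
plan((.6386,.0157,.043,85)); o=ctrl.get_obs(); print(o['wrist_force'],o['opening'],o['grasp_force'])
```

```text
now [0.637  0.0157 0.1533] yaw 85.01 tilt [0.0001 0.    ]
(0.6386, 0.0157, 0.043, 85) rz 0.000 shift [1.000e-01 1.600e+00 1.103e+02]
[-0.54678124 -0.7181006  -0.23215327] 0.45145935954950367 60.51905200418332
```

View pics/w6.png

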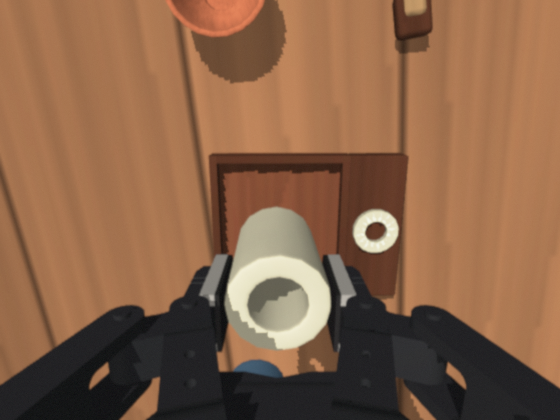

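The tall prop is held upright at (278,290) over the free half of the ring tray, whose pocket is at (280,220). Lowering it now.

>>> jog_arm --series '[[[0, 1.6, 15, 0, 0, 0, 33], [0, 0, 25, 0, 0, 0, 33], [0, 0, 28, 0, 0, 0, 33], [0, 0, 22, 0, 0, 0, 33], [0, 0, 12, 0, 0, 0, 33], [0, 0, 6, 0, 0, 0, 33], [0, 0, 1.5, 0, 0, 0, 33], [0, 0, 0, 0, 0, 0, 33], [0, 0, 0, 0, 0, 0, 33], [0, 0, 0, 0, 0, 0, 33]]]'

```text
time_s: 20.65
eef_pos: [0.6396, 0.0147, 0.0448]
eef_rot: [0.001, 0.738, 0.675, 0.001]
wrist_force: [0.1, 1.1, -0.5]
opening: 0.454
grasp_force: 60.6
```

>>> jog_arm --series '[[[0, 0, 0, 0, 0, 0, 56], [0, 0, 0, 0, 0, 0, 56], [0, 0, 0, 0, 0, 0, 56], [0, 0, -20, 0, 0, 0, 56], [0, 0, -38, 0, 0, 0, 56], [0, 0, -38, 0, 0, 0, 60], [0, 0, -30, 0, 0, 0, 60], [25, -40, 0, 0, 0, 0, 60], [25, -40, 0, 0, 0, 0, 60], [25, -40, 0, 0, 0, 0, 60]]]'

```text
time_s: 21.65
eef_pos: [0.5247, 0.1007, 0.17]
eef_rot: [0.0, 0.738, 0.675, 0.0]
wrist_force: [0.2, -0.3, 0.9]
opening: 0.703
grasp_force: 0.0
```

>>> jog_arm --series '[[[20, -44, 0, 0, 0, 0, 60], [10, -44, 0, 0, 0, 0, 60], [10, -40, 0, 0, 0, 0, 60], [0, 0, 0, 0, 0, 0, 60], [0, 0, 0, 0, 0, 0, 60], [0, 0, 0, 0, 0, 0, 60], [0, 0, 0, 0, 0, 0, 60], [0, 0, 0, 0, 0, 0, 60], [0, 0, 0, 0, 0, 0, 60], [0, 0, 0, 0, 0, 0, 60]]]'

```text
time_s: 22.65
eef_pos: [0.4021, 0.151, 0.1694]
eef_rot: [-0.0, 0.738, 0.675, -0.0]
wrist_force: [-0.5, 1.2, -0.1]
opening: 0.703
grasp_force: 0.0
```

Run:
```python
from h import *
c=shot('scene','s7'); t=shot('top','t7')
T=dict(tall=((.6362,-.0122),-5),short=((.6362,-.0122),-5),sq=((.5558,.366),14),stilt=((.5498,-.3528),12.7))
H=dict(tall=(.071,.6386,.0157,.03),short=(.046,.6338,-.04,.03),sq=(.061,.5558,.366,.03),stilt=(.024,.544,-.354,.042))
for n,c_ in (('scene',c),('top',t)):
    P=dep(c_)
    for k,(h,x,y,r) in H.items():
        lo=.008 if k!='stilt' else .012
        m=(np.hypot(P[...,0]-x,P[...,1]-y)<r)&(abs(P[...,2]-h)<lo)
        q=P[m]; cc,rad=cv2.minEnclosingCircle((q[:,:2]*1000).astype(np.float32)) if len(q) else ((0,0),0)
        o,a=T[k]; a=np.radians(a); d=q[:,:2]-o; X=d@[np.cos(a),np.sin(a)]; Y=d@[-np.sin(a),np.cos(a)]
        if len(q): print(n,k,len(q),np.round(cc,1),round(rad,1),'ztop',np.percentile(q[:,2],[5,50,95]).round(4),'tray x',X.min().round(3),X.max().round(3),'y',Y.min().round(3),Y.max().round(3))
a=c['frame'][80:320,60:480]; cv2.imwrite('pics/s7c.png',cv2.resize(a,(798,456)))
```

```text
scene tall 227 [637.4  15.3] 21.7 ztop [0.0647 0.0705 0.0734] tray x -0.022 0.021 y 0.009 0.046
scene short 231 [632.3 -40.9] 20.9 ztop [0.0395 0.0451 0.0487] tray x -0.022 0.019 y -0.049 -0.01
scene sq 240 [556.4 368.7] 26.4 ztop [0.0545 0.0601 0.0636] tray x -0.021 0.02 y -0.018 0.022
scene stilt 391 [ 540.8 -355. ] 38.2 ztop [0.0158 0.0238 0.0283] tray x -0.047 0.029 y -0.033 0.033
top tall 178 [638.4  14.8] 19.9 ztop [0.0675 0.0703 0.0727] tray x -0.02 0.019 y 0.008 0.046
top short 168 [632.4 -41.7] 19.8 ztop [0.0423 0.0453 0.0479] tray x -0.021 0.017 y -0.048 -0.011
top sq 240 [554.9 367.8] 26.1 ztop [0.0553 0.0598 0.0627] tray x -0.019 0.019 y -0.017 0.023
top stilt 317 [ 539.2 -355.2] 37.7 ztop [0.0168 0.023  0.0273] tray x -0.033 0.027 y -0.034 0.034
```

View pics/s7c.png

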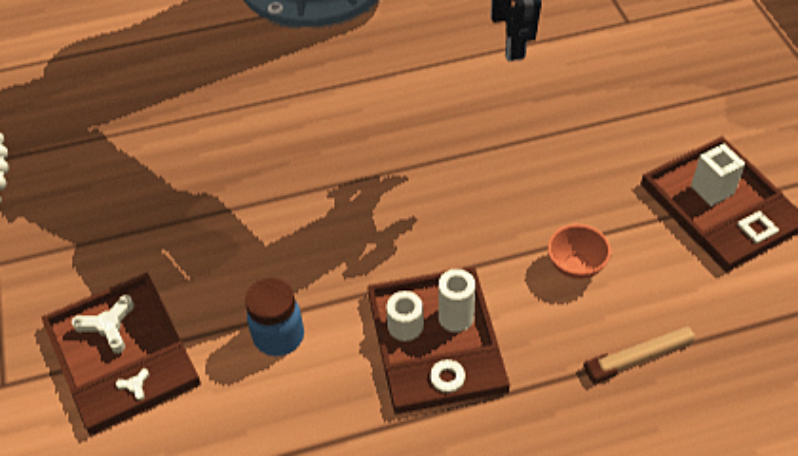

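View pics/t7.png

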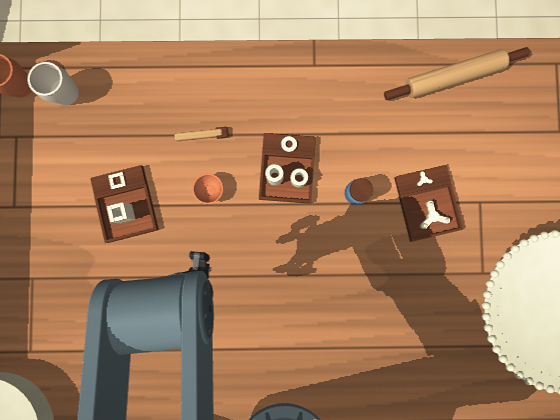

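Both views show all four pieces flat inside their pockets: props at (405,315), (456,300) and (720,173), stilt at (105,322) in the scene crop. Their tops are at floor plus nominal height, and the jar, bowl and stamp haven't moved.

```bash
python3 -c "
from bench import ctrl
print(ctrl.hand_in())"
```

```text
the job is handed in; nothing more can be done
None
```

All four pieces are in their matching trays, upright or flat as asked, the jar, bowl and stamp were left alone, and the job was handed in at about 23 s on the robot's clock; the hand-in returned no verdict.

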